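# Clip the blue relay module onto the instrument rail

## Robot

A 7-joint arm with a two-finger parallel gripper is mounted at the origin on the work surface. World frame = base frame: x ahead of the robot, y to its left, z up, the work surface at z = 0. Lengths are in m, angles in rad, forces in N, time in s.
With the tool pointing down it reaches from about 0.4 to 0.85 m from the base axis. Payload 10.4 kg.
Tool frame: the origin (TCP) lies at the very end of the fingers, on their centre line; the grasp point (between the pads) lies 19 mm behind it; z points along the fingers, y is the line along which they close (so a half turn about z gives the same grasp; the last joint's range is limited). The gripper opens to 87 mm and grips with 3 to 60 N. Pads are 19 mm wide; open, the fingers measure 117 mm over their backs; the gripper's body (75 mm by 190 mm) begins 51 mm behind the grasp point.
Start: joints at [-0.023, 0.332, -0.065, 1.46, 0.022, 1.35, -0.088], TCP at [0.625, 0, 0.223] pointing down, gripper open.
Joint ranges: [-2.6, 2.6], [-0.5, 2.12], [-1.47, 1.34], [0.16, 2.42], [-1.27, 4.41], [0.06, 2.06], [-2.6, 2.6]. Speed limits (rad/s): [2.22, 2.22, 2.79, 2.79, 3.14, 3.14, 3.14].

## Interface

Orientations are given as a unit quaternion [x, y, z, w].
In Python, from cell import manip gives the robot as it stands.
- The arm moves only by the tool servo_tool, never from a script. Its argument "motion" is a list of rows, each an object of numbers: "fingers": the opening, from 0 (shut) to 1 (fully open); "tx", "ty", "tz": the shift along the tool's x, y, z in cm; "twist": the turn about the tool's z in rad. A call has 1 to 20 rows; each row shifts and turns the commanded pose from where the row before left it, along the tool's axes as they then stand; what a row does not reach is not made up. A row lasts 1/10 s, in which the tool goes at most 50 mm and 8.59 degrees, less where a joint would pass 70% of its speed; a pose out of reach is approached as far as the arm can. A call with a gripper value outside its range is refused whole. The fingers move at their own pace and stop on an object; "newtons" is the grip in N (left out, the last holds). Time passes only in rows, so rows that do not move let the fingers close. It gives the time, the measured TCP pose, the force, the opening and the grip force at its end, in the units of the state.
- manip.get_obs(): the state, without advancing time (a new reading comes with each control period).
- manip.read_camera(name): name is "scene" or "side" or "wrist"; returns the picture (420x560x3 uint8, red, green, blue); there is no depth.
- manip.camera_info(name): a dict with "K" (3x3 intrinsics, pixels), "xyz" and "attitude" of the camera in the world; the wrist camera has in their place "T_tool_cam" (4x4, takes a point from camera to tool coordinates, whose origin is the TCP and whose axes are the flange's). Camera axes: x right, y up, looking along -z (the intrinsics and any distortion apply to the point x, -y, -z); pixel columns grow to the right and rows downward; lengths in m; the calibration is good to about 2 mm. A picture is of the moment at which its call begins: read the wrist's pose just before it. camera_info takes no time and is no camera call.
- manip.job_done(): hands the job in; it is judged then, once.
Trained networks look in the newest picture that a camera, given by its name, has taken for a name from the list of things; names that differ only in an ending like _2 or _b are one class to them, and where a whole thing is asked for, a point or a joint stands for the part that bears it (a point fixed in the world has none). Each returns a list of dicts, best first, with "score" (0 to 1); they miss things now and then, are a little off and sometimes report something else, mostly with a low value. They report only what shows in the picture. A call takes as long as a camera call. They do not tell look-alikes from the thing itself.
- manip.regions_of(camera, thing): "region" (420x560 bool, what is visible of it) and "at" ([column, row] in pixels, amid what is visible of it).
- manip.tip_of(camera, thing): "at" ([column, row] in pixels: a listed point, or the origin of a listed thing).
The state is a dict: "t": time; "q": joint angles; "dq": joint speeds; "tau": joint torques, N m; "eef_pos": TCP position; "tool_rot": TCP orientation; "ft_force": force on the tool from outside, world axes, zero at the start; "wrist_torque": the same for the moment, N m; "width": finger opening in m; "gripper_force": force on a finger pad.
Only numpy, scipy, OpenCV 4.12 (cv2) and the standard library are available. Lean on these libraries where they do the work, as an engineer would, in place of code of your own. Each camera call takes 0.05 s, during which the arm holds its last target. There are 200 camera calls.

## Task

Fit the blue relay module on the aluminium rail, on the yellow band: with the foot end raised, hook its lip under the edge of the rail nearest the robot, then rock it down until the orange sprung foot clicks under the far edge. Leave it sitting level and fully home within the yellow band, and let go.

Things in the scene. Friction and masses are not known exactly. Their poses are not given: they have to be found in the camera images.
- relay_blue: Blue relay module, loose, 160 g, upright beside a green and a white twin. Origin: middle of its underside; x from lip (-x) to foot (+x), within 0.3 rad of world x; z up. 40 mm wide in y throughout: grip across y. Upper block x -27..27, z 58..88 mm; lower block x -46..50, z 28..58 mm (z 33 up where x < -27); its face z = 28 sits on the rail. Foot cheeks x 44..50, z 0..28; orange tab to x = 60 mm.
- relay_lip (a point): Tip of the module's lip, at x -18, y 0, z 11 mm in the module's frame (same axes). The lip is a wall, inner face at x = -38 mm, with a hook from its bottom reaching to x = -18 mm (underside z = 0); the hook's top slopes from z = 19 mm at the wall to 11 mm at the tip (22 degrees), so it enters best with the foot end raised 20 to 25 degrees. The rail enters above it, until its edge meets the wall.
- relay_foot (a joint): How far the orange sprung foot (wedge, x 31..45, z 1..22 mm of the module, catching face z = 22, 20 mm wide) is pushed outwards: 0 = relaxed, at most 0.011 m. Rocking down, the rail's far edge pushes it out 3 to 7 mm (about 7 N down at the foot end, 15 N at the middle), then it springs back to 0 under the edge: clicked. It also reads 0 before the job.
- rail_bay (a point): Middle of the rail's yellow band, on its top face, 46 mm above the bench. x across the rail, away from the robot (within 0.3 rad of world x), y along it, z up. Fixed strip 72 mm wide, 4 mm thick, both edges free underneath for 30 mm; base plate 108 x 6 mm. Band y -45..45 mm; end stop at y = -100, grey fitted module from y = 102 mm. Home: module origin 28 mm below this point, axes agreeing.
Mind the look-alikes: they are no part of the job. What is shaped like the relay_blue but black is not meant.

How it is judged:
By the outcome, as a careful person would: the job done as asked, in the order asked, and still so for the second after the job is handed in, with the robot touching nothing.
It also fails if it takes over 38 s, if anything falls off the work surface, if the arm or the gripper's body presses on something with over 40 N, if the wrist force passes 120 N, or if a joint passes its speed limit or range.

## Working session

There is one attempt and no reset: what is moved stays moved. The work goes in short steps, Python scripts to look and compute and a tool call to move; the robot and the scene stay as the last step left them, time stands still between calls to the robot, and variables do not carry over. Pictures are saved under pics/ and viewed, at most 10 in all, crops included, and the job is handed in when it is done.

Besides the shell and the picture viewer there is one more tool, called after "Request:" in YAML: its name, and indented under it one key for each argument. servo_tool: Moves the arm, as the interface text tells. Its arguments: {"type":"object","properties":{"motion":{"type":"array"},"newtons":{"type":"number"}},"required":["motion"]}

```bash
ls; mkdir -p pics
cat > h.py <<'E'
import numpy as np, cv2
from scipy.spatial.transform import Rotation as R
from cell import manip
def cam(name):
    c=manip.camera_info(name)
    if 'T_tool_cam' in c:
        o=manip.get_obs(); T=np.eye(4); T[:3,:3]=R.from_quat(o['tool_rot']).as_matrix(); T[:3,3]=o['eef_pos']
        T=T@np.array(c['T_tool_cam']); return np.array(c['K']),T[:3,:3],T[:3,3]
    a=np.array(c['attitude']); M=a if a.shape==(3,3) else R.from_quat(a).as_matrix()
    return np.array(c['K']),M,np.array(c['xyz'])
def ray(C,px):
    K,M,p=C; d=np.linalg.inv(K)@[px[0],px[1],1]; return p, M@(d*[1,-1,-1])
def onz(C,px,z):
    p,d=ray(C,px); return p+d*(z-p[2])/d[2]
def proj(C,P):
    K,M,p=C; q=((np.atleast_2d(P)-p)@M)*[1,-1,-1]; u=q@K.T; return u[:,:2]/u[:,2:]
def tri(Cs,pxs):
    A=np.zeros((3,3));b=np.zeros(3)
    for C,px in zip(Cs,pxs):
        p,d=ray(C,px); d=d/np.linalg.norm(d); N=np.eye(3)-np.outer(d,d); A+=N;b+=N@p
    return np.linalg.solve(A,b)
def save(im,n): cv2.imwrite('pics/'+n+'.png',im[:,:,::-1])
E
python3 - <<'E'
from h import *
ims=[]
for n in ['scene','side','wrist']:
    C=cam(n); im=manip.read_camera(n); ims.append(im); print(n,manip.camera_info(n))
    for t in ['relay_blue','rail_bay','relay_lip']:
        for d in manip.tip_of(n,t)[:4]: print(n,t,np.round(d['at']),round(d['score'],2))
save(ims[0],'scene0');save(ims[1],'side0');save(ims[2],'wrist0')
save(cv2.resize(np.vstack([np.hstack(ims[:2]),np.hstack([ims[2],ims[2]*0])]),(800,600)),'all0')
o=manip.get_obs();print(o)
E
```

```text
pics
scene {'K': array([[465.74877735,   0.        , 280.96217907],
       [  0.        , 465.74877735, 206.32374255],
       [  0.        ,   0.        ,   1.        ]]), 'xyz': array([1.02301471, 0.07742799, 0.74284121]), 'attitude': array([0.20021551, 0.26964091, 0.76611266, 0.54797712])}
scene relay_blue [142. 174.] 0.91
scene relay_blue [292. 188.] 0.72
scene rail_bay [386. 305.] 0.8
scene relay_lip [284. 179.] 0.94
scene relay_lip [149. 165.] 0.69
side {'K': array([[481.65003655,   0.        , 277.58047455],
       [  0.        , 481.65003655, 207.08414931],
       [  0.        ,   0.        ,   1.        ]]), 'xyz': array([0.2570706 , 0.79407443, 0.57918923]), 'attitude': array([-0.07110288,  0.50717683,  0.85038017, -0.12070462])}
side relay_blue [338. 244.] 0.83
side relay_blue [324. 182.] 0.79
side relay_blue [188. 273.] 0.65
side rail_bay [190. 272.] 0.56
side relay_lip [334. 180.] 0.65
wrist {'K': array([[365.33431542,   0.        , 274.95387477],
       [  0.        , 365.33431542, 214.7729092 ],
       [  0.        ,   0.        ,   1.        ]]), 'T_tool_cam': array([[
[... 431 characters left out ...]
841,  0.33217442, -0.06472509,  1.460127  ,  0.02161129,
        1.3498965 , -0.08847363]), 'dq': array([ 9.23229991e-04, -9.83936513e-06,  2.32359700e-03, -1.61611771e-03,
       -6.54806087e-04,  7.24610237e-04,  2.67364281e-03]), 'tau': array([ 3.13608198e-04, -6.22755003e+01,  2.49225431e-02, -3.89982927e+01,
       -6.11329777e-02,  3.17548891e-02,  2.16441470e-05]), 'eef_pos': array([6.25011248e-01, 4.67238759e-05, 2.22578671e-01]), 'tool_rot': array([7.07076806e-01, 7.07136754e-01, 3.69288420e-05, 2.62520346e-05]), 'ft_force': array([ 0.34984383, -0.30416998,  0.54826757]), 'wrist_torque': array([0.01757461, 0.00446536, 0.00152902]), 'gripper_force': 0.0, 'width': 0.08709583909800112}
```

View pics/all0.png

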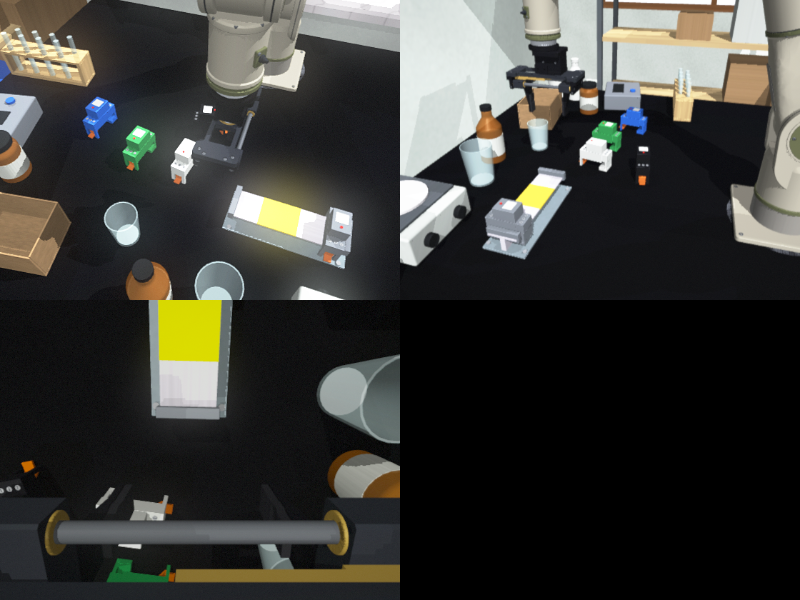

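```bash
cat >> h.py <<'E'
from scipy.optimize import minimize
BX=[(-27,27,58,88),(-46,50,33,58),(-27,50,28,58),(-46,-38,0,58),(-46,-18,0,11),(44,50,0,28)]
def mpts():
    out=[]
    for a,b,c,d in BX: out.append(np.array([[x,y,z] for x in(a,b) for y in(-20,20) for z in(c,d)])/1000.)
    return out
def render(C,pos,Rm,shape=(420,560)):
    m=np.zeros(shape,np.uint8)
    for P in mpts():
        u=proj(C,P@Rm.T+pos); cv2.fillConvexPoly(m,cv2.convexHull(np.round(u*8).astype(np.int32)),1,shift=3)
    return m
def fit(Cs,masks,x0,z=0.):
    bl=[cv2.GaussianBlur(m.astype(np.float32),(0,0),1.5) for m in masks]
    def f(v):
        Rm=R.from_euler('z',v[2]).as_matrix(); s=0
        for C,b in zip(Cs,bl):
            r=cv2.GaussianBlur(render(C,np.array([v[0],v[1],z]),Rm).astype(np.float32),(0,0),1.5)
            s+=np.abs(r-b).sum()/b.sum()
        return s
    best=None
    for y in(-.25,0,.25):
        x=np.array([x0[0],x0[1],y])
        r=minimize(f,x,method='Nelder-Mead',options=dict(initial_simplex=[x,x+[.02,0,0],x+[0,.02,0],x+[0,0,.15]],xatol=1e-4,fatol=1e-4))
        if best is None or r.fun<best.fun: best=r
    return best.x,best.fun
E
python3 - <<'E'
from h import *
ims={n:cv2.imread(f'pics/{n}0.png') for n in('scene','side','wrist')}
Cs={n:cam(n) for n in ims}
b=tri([Cs['scene'],Cs['side']],[(142,174),(324,182)]);print('blue tri',b)
r=tri([Cs['scene'],Cs['side']],[(386,305),(190,272)]);print('bay tri',r)
ms=[]
for n in('scene','side'):
    h=cv2.cvtColor(ims[n],cv2.COLOR_BGR2HSV)
    m=cv2.inRange(h,(105,110,40),(125,255,255)); k,l,st,ce=cv2.connectedComponentsWithStats(m)
    e=proj(Cs[n],b+[0,0,.05])[0]
    j=min((i for i in range(1,k) if st[i,4]>80),key=lambda i:np.hypot(*(ce[i]-e))); print(n,st[j],e,ce[j])
    ms.append(cv2.morphologyEx((l==j).astype(np.uint8),cv2.MORPH_CLOSE,np.ones((9,9))))
    y=cv2.inRange(h,(25,150,90),(35,255,255));c=max(cv2.findContours(y,0,2)[0],key=cv2.contourArea)
    q=cv2.approxPolyDP(c,6,True)[:,0]; P=np.array([onz(Cs[n],p,.046) for p in q]);print(n,'yellow',q.tolist(),P.round(4).tolist(),P.mean(0))
v,f=fit([Cs['scene'],Cs['side']],ms,b);print('blue fit',v,f)
for c in(0,1): print(fit([Cs[['scene','side'][c]]],[ms[c]],v[:2]))
o=ims['scene'].copy(); 
for n,m in(('scene',ms[0]),('side',ms[1])):
    o=ims[n]; rr=render(Cs[n],np.array([v[0],v[1],0]),R.from_euler('z',v[2]).as_matrix()); cv2.drawContours(o,cv2.findContours(rr,0,2)[0],-1,(0,0,255),1)
x=ims['scene'][110:250,90:290];y=ims['side'][130:270,220:420]
cv2.imwrite('pics/fit0.png',cv2.resize(np.hstack([x,y]),(800,280)))
E
```

```text
blue tri [ 0.46685843 -0.41542992  0.00399715]
bay tri [0.61959032 0.13329046 0.04209011]
scene [ 115  135   50   60 1542] [137.34536112 159.76031562] [138.58819715 162.19455253]Traceback (most recent call last):
  File "<stdin>", line 13, in <module>
ValueError: max() iterable argument is empty
```

```bash
cat > a.py <<'E'
from h import *
ims={n:cv2.imread(f'pics/{n}0.png') for n in('scene','side','wrist')}
Cs={n:cam(n) for n in ims}
b=np.array([.467,-.415,.004]); ms=[]
for n in('scene','side'):
    h=cv2.cvtColor(ims[n],cv2.COLOR_BGR2HSV)
    m=cv2.inRange(h,(105,110,40),(125,255,255)); k,l,st,ce=cv2.connectedComponentsWithStats(m)
    e=proj(Cs[n],b+[0,0,.05])[0]
    j=min((i for i in range(1,k) if st[i,4]>80),key=lambda i:np.hypot(*(ce[i]-e))); print(n,st[j],e,ce[j])
    ms.append(cv2.morphologyEx((l==j).astype(np.uint8),cv2.MORPH_CLOSE,np.ones((9,9))))
    e=proj(Cs[n],[.62,.133,.045])[0].astype(int); print(e,h[e[1],e[0]])
    hh=h[e[1],e[0]].astype(int)
    y=cv2.inRange(h,(float(hh[0]-5),max(60,hh[1]*.6),hh[2]*.6),(float(hh[0]+5),255,255));c=max(cv2.findContours(y,0,2)[0],key=cv2.contourArea)
    q=cv2.approxPolyDP(c,6,True)[:,0]; P=np.array([onz(Cs[n],p,.046) for p in q]);print(n,'yellow',q.tolist(),P.round(4).tolist(),P.mean(0))
v,f=fit([Cs['scene'],Cs['side']],ms,b);print('blue fit',v,f)
for c in(0,1): print(fit([Cs[['scene','side'][c]]],[ms[c]],v[:2]))
for n in('scene','side'):
    rr=render(Cs[n],np.array([v[0],v[1],0]),R.from_euler('z',v[2]).as_matrix()); cv2.drawContours(ims[n],cv2.findContours(rr,0,2)[0],-1,(0,0,255),1)
x=ims['scene'][110:250,90:290];y=ims['side'][130:270,220:420]
cv2.imwrite('pics/fit0.png',cv2.resize(np.hstack([x,y]),(800,280)))
E
python3 a.py
```

```text
scene [ 115  135   50   60 1542] [137.49496903 159.85402999] [138.58819715 162.19455253]
[385 303] [ 30 104 255]
scene yellow [[369, 276], [360, 314], [413, 331], [421, 292]] [[0.5784, 0.0962, 0.046], [0.6534, 0.097, 0.046], [0.6548, 0.1833, 0.046], [0.5804, 0.1857, 0.046]] [0.61673981 0.14057222 0.046     ]
side [ 307  150   41   40 1000] [325.97685743 164.21624787] [328.323 168.337]
[188 271] [ 29 153 255]
side yellow [[182, 257], [162, 280], [196, 292], [216, 265]] [[0.6523, 0.0952, 0.046], [0.6544, 0.1726, 0.046], [0.5805, 0.1872, 0.046], [0.5782, 0.1016, 0.046]] [0.61633918 0.13916595 0.046     ]
blue fit [ 0.46135561 -0.41473883 -0.19682992] 0.12959393858909607
(array([ 0.46006399, -0.41623019, -0.13180051]), np.float64(0.03213696926832199))
(array([ 0.46183254, -0.40996985, -0.17481812]), np.float64(0.06032658740878105))
```

View pics/fit0.png

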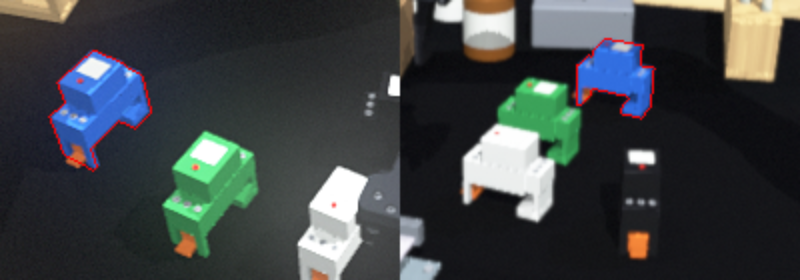

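Blue relay: about (0.461, -0.414), yaw about -0.15. The bay: about (0.6165, 0.140), yaw about -0.02. The overlay matches the blue module in both views (scene crop around px (138,162)). The tool can't tilt, so I'll grip near the foot end, keep the lip on the bench and lift to tilt the module in the grip. First I move above it for a close look.

Request:
servo_tool:
  motion:
    - {"tx": -4.15, "ty": -2.25}
    - {"tx": -4.15, "ty": -2.25}
    - {"tx": -4.15, "ty": -2.25}
    - {"tx": -4.15, "ty": -2.25}
    - {"tx": -4.15, "ty": -2.25}
    - {"tx": -4.15, "ty": -2.25}
    - {"tx": -4.15, "ty": -2.25}
    - {"tx": -4.15, "ty": -2.25}
    - {"tx": -4.15, "ty": -2.25}
    - {"tx": -4.15, "ty": -2.25}

```text
schema error: expected keys fingers, tx, ty, tz, twist
```

Request:
servo_tool:
  motion:
    - {"twist": 0.143}
    - {"twist": 0.143}
    - {"twist": 0.143}
    - {"twist": 0.143}
    - {"twist": 0.143}
    - {"twist": 0.143}
    - {"twist": 0.143}
    - {"twist": 0.143}
    - {"twist": 0.143}
    - {"twist": 0.143}
    - {"twist": 0.143}
    - {"twist": 0.143}
    - {"twist": 0}

```text
schema error: expected keys fingers, tx, ty, tz, twist
```

```bash
cat > b.py <<'E'
from h import *
o=manip.get_obs();print(o['t'],o['q'].round(2),o['eef_pos'],R.from_quat(o['tool_rot']).as_matrix().round(3).tolist())
C=cam('wrist');im=manip.read_camera('wrist');save(im,'wrist1')
for t in['relay_blue','relay_lip']:
    for d in manip.tip_of('wrist',t)[:3]: print(t,d['at'],d['score'],onz(C,d['at'],0 if t=='relay_blue' else .011))
h=cv2.cvtColor(im,cv2.COLOR_RGB2HSV);m=cv2.inRange(h,(105,110,40),(125,255,255))
k,l,st,ce=cv2.connectedComponentsWithStats(m);j=1+np.argmax(st[1:,4]);print(st[j],ce[j])
m=cv2.morphologyEx((l==j).astype(np.uint8),cv2.MORPH_CLOSE,np.ones((25,25)))
v,f=fit([C],[m],[.461,-.414]);print(v,f)
rr=render(C,np.array([v[0],v[1],0]),R.from_euler('z',v[2]).as_matrix());cv2.drawContours(im,cv2.findContours(rr,0,2)[0],-1,(255,0,0),1);save(im,'fit1')
E
python3 b.py
```

```text
0.6 [-0.02  0.33 -0.06  1.46  0.02  1.35 -0.09] [6.25011248e-01 4.67238759e-05 2.22578671e-01] [[-0.0, 1.0, 0.0], [1.0, 0.0, 0.0], [0.0, 0.0, -1.0]]
relay_blue [61.3, 273.4] 0.8 [ 0.37829025 -0.10809999  0.        ]Traceback (most recent call last):
  File "b.py", line 7, in <module>
    k,l,st,ce=cv2.connectedComponentsWithStats(m);j=1+np.argmax(st[1:,4]);print(st[j],ce[j])
                                                      ~~~~~~~~~^^^^^^^^^^
    return _wrapfunc(a, 'argmax', axis=axis, out=out, **kwds)
    return bound(*args, **kwds)
ValueError: attempt to get argmax of an empty sequence
```

All five keys are needed in every row.

Request:
servo_tool:
  motion:
    - {"fingers": 1, "tx": -4.15, "ty": -2.25, "tz": 0, "twist": 0}
    - {"fingers": 1, "tx": -4.15, "ty": -2.25, "tz": 0, "twist": 0}
    - {"fingers": 1, "tx": -4.15, "ty": -2.25, "tz": 0, "twist": 0}
    - {"fingers": 1, "tx": -4.15, "ty": -2.25, "tz": 0, "twist": 0}
    - {"fingers": 1, "tx": -4.15, "ty": -2.25, "tz": 0, "twist": 0}
    - {"fingers": 1, "tx": -4.15, "ty": -2.25, "tz": 0, "twist": 0}
    - {"fingers": 1, "tx": -4.15, "ty": -2.25, "tz": 0, "twist": 0}
    - {"fingers": 1, "tx": -4.15, "ty": -2.25, "tz": 0, "twist": 0}
    - {"fingers": 1, "tx": -4.15, "ty": -2.25, "tz": 0, "twist": 0}
    - {"fingers": 1, "tx": -4.15, "ty": -2.25, "tz": 0, "twist": 0}

```text
t: 1.75
eef_pos: [0.3989, -0.4165, 0.2229]
tool_rot: [0.707, 0.707, 0.0, 0.0]
ft_force: [0.5, -0.8, -0.2]
width: 0.0867
gripper_force: 0.0
```

Request:
servo_tool:
  motion:
    - {"fingers": 1, "tx": 0, "ty": 0, "tz": 0, "twist": 0.143}
    - {"fingers": 1, "tx": 0, "ty": 0, "tz": 0, "twist": 0.143}
    - {"fingers": 1, "tx": 0, "ty": 0, "tz": 0, "twist": 0.143}
    - {"fingers": 1, "tx": 0, "ty": 0, "tz": 0, "twist": 0.143}
    - {"fingers": 1, "tx": 0, "ty": 0, "tz": 0, "twist": 0.143}
    - {"fingers": 1, "tx": 0, "ty": 0, "tz": 0, "twist": 0.143}
    - {"fingers": 1, "tx": 0, "ty": 0, "tz": 0, "twist": 0.143}
    - {"fingers": 1, "tx": 0, "ty": 0, "tz": 0, "twist": 0.143}
    - {"fingers": 1, "tx": 0, "ty": 0, "tz": 0, "twist": 0.143}
    - {"fingers": 1, "tx": 0, "ty": 0, "tz": 0, "twist": 0.143}
    - {"fingers": 1, "tx": 0, "ty": 0, "tz": 0, "twist": 0.143}
    - {"fingers": 1, "tx": 0, "ty": 0, "tz": 0, "twist": 0.143}
    - {"fingers": 1, "tx": 0, "ty": 0, "tz": 0, "twist": 0}

```text
t: 3.05
eef_pos: [0.4001, -0.4149, 0.2226]
tool_rot: [0.997, -0.074, 0.0, 0.0]
ft_force: [-0.6, 1.7, -0.2]
width: 0.0868
gripper_force: 0.0
```

```bash
python3 b.py
```

```text
3.05 [ 0.37  0.23  0.41  1.62 -0.09  1.32 -0.92] [ 0.40009924 -0.41489779  0.22258636] [[0.989, -0.147, 0.0], [-0.147, -0.989, -0.0], [0.0, 0.0, -1.0]]
relay_blue [269.4, 123.1] 0.94 [ 0.4619008  -0.41742515  0.        ]
relay_blue [7.5, 244.5] 0.71 [ 0.37348286 -0.1040927   0.        ]
relay_lip [18.1, 240.7] 0.72 [ 0.37917193 -0.12641958  0.011     ]
[245  66  49 115 695] [275.3294964  103.08489209]
[ 0.46098467 -0.42085384 -0.15186957] 4.787351131439209
```

View pics/fit1.png

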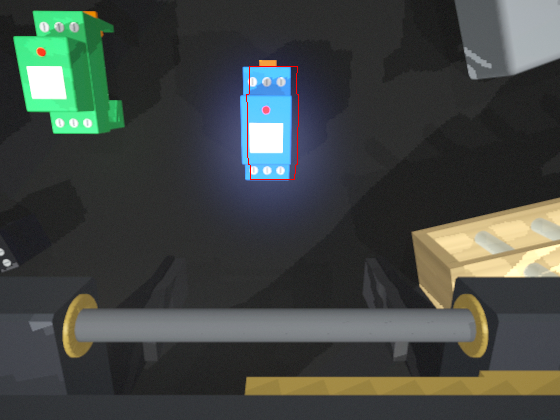

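Run:
```python
from h import *
C=cam('wrist');im=manip.read_camera('wrist')
h=cv2.cvtColor(im,cv2.COLOR_RGB2HSV);roi=np.zeros(h.shape[:2],np.uint8);roi[50:190,225:315]=1
m=(cv2.inRange(h,(95,60,120),(125,255,255))>0)*roi
m=cv2.morphologyEx(m.astype(np.uint8),cv2.MORPH_CLOSE,np.ones((25,25)))
m2=manip.regions_of('wrist','relay_blue')[0]['region'].astype(np.uint8)
o=im.copy()
for mm,c in((m,(0,255,0)),(m2,(255,0,0))):
    v,f=fit([C],[mm],[.461,-.415]);print(mm.sum(),v,f)
    rr=render(C,np.array([v[0],v[1],0]),R.from_euler('z',v[2]).as_matrix());cv2.drawContours(o,cv2.findContours(rr,0,2)[0],-1,c,1)
save(cv2.resize(o[40:200,200:340],(700,800))[:600],'fit2')
```

```text
4746 [ 0.46130234 -0.4158073  -0.14756088] 0.2142704427242279
1891 [-0.06662689 -0.32962277 -0.04341564] 1.0
```

View pics/fit2.png

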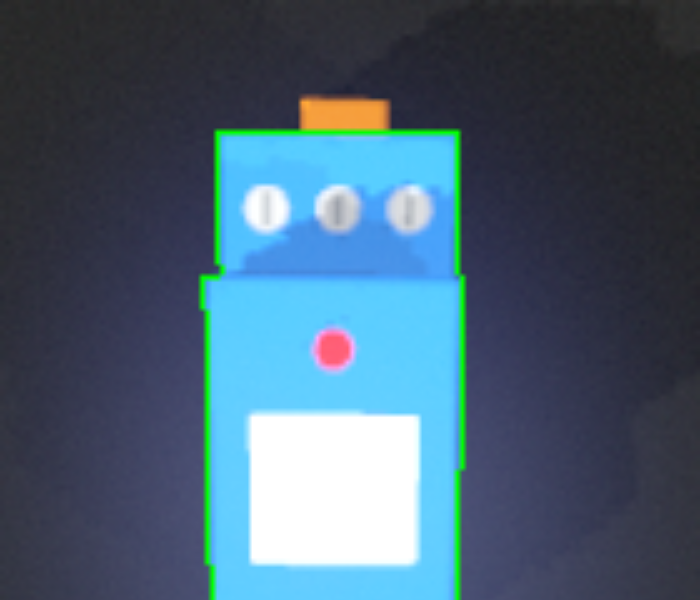

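The fit now matches: module at (0.4613, -0.4158), yaw -0.148, already aligned with the tool. I'll grip at module x=37, z=52.

Request:
servo_tool:
  motion:
    - {"fingers": 1, "tx": 4.0, "ty": -0.3, "tz": 2.0, "twist": 0}
    - {"fingers": 1, "tx": 4.0, "ty": -0.3, "tz": 2.0, "twist": 0}
    - {"fingers": 1, "tx": 1.8, "ty": -0.2, "tz": 2.0, "twist": 0}
    - {"fingers": 1, "tx": 0, "ty": 0, "tz": 4.0, "twist": 0}
    - {"fingers": 1, "tx": 0, "ty": 0, "tz": 4.0, "twist": 0}
    - {"fingers": 1, "tx": 0, "ty": 0, "tz": 3.0, "twist": 0}
    - {"fingers": 1, "tx": 0, "ty": 0, "tz": 2.0, "twist": 0}
    - {"fingers": 0, "tx": 0, "ty": 0, "tz": 0, "twist": 0}
    - {"fingers": 0, "tx": 0, "ty": 0, "tz": 0, "twist": 0}
    - {"fingers": 0, "tx": 0, "ty": 0, "tz": 0, "twist": 0}
    - {"fingers": 0, "tx": 0, "ty": 0, "tz": 0, "twist": 0}
    - {"fingers": 0, "tx": 0, "ty": 0, "tz": 0, "twist": 0}
    - {"fingers": 0, "tx": 0, "ty": 0, "tz": 0, "twist": 0}
    - {"fingers": 0, "tx": 0, "ty": 0, "tz": 0, "twist": 0}
  newtons: 3

```text
t: 4.7
eef_pos: [0.4983, -0.4214, 0.0329]
tool_rot: [0.997, -0.072, 0.0, 0.0]
ft_force: [-0.3, 0.0, 2.0]
width: 0.0402
gripper_force: 3.0
```

Request:
servo_tool:
  motion:
    - {"fingers": 0, "tx": -0.24, "ty": 0, "tz": -0.31, "twist": 0}
    - {"fingers": 0, "tx": -0.24, "ty": 0, "tz": -0.31, "twist": 0}
    - {"fingers": 0, "tx": -0.24, "ty": 0, "tz": -0.31, "twist": 0}
    - {"fingers": 0, "tx": -0.24, "ty": 0, "tz": -0.31, "twist": 0}
    - {"fingers": 0, "tx": -0.24, "ty": 0, "tz": -0.31, "twist": 0}
    - {"fingers": 0, "tx": -0.3, "ty": 0, "tz": -0.26, "twist": 0}
    - {"fingers": 0, "tx": -0.3, "ty": 0, "tz": -0.26, "twist": 0}
    - {"fingers": 0, "tx": -0.3, "ty": 0, "tz": -0.26, "twist": 0}
    - {"fingers": 0, "tx": -0.3, "ty": 0, "tz": -0.26, "twist": 0}
    - {"fingers": 0, "tx": -0.3, "ty": 0, "tz": -0.26, "twist": 0}
    - {"fingers": 0, "tx": 0, "ty": 0, "tz": 0, "twist": 0}

```text
t: 5.8
eef_pos: [0.471, -0.4175, 0.0615]
tool_rot: [0.997, -0.073, 0.0, 0.0]
ft_force: [-0.2, 0.9, -0.9]
width: 0.04
gripper_force: 3.0
```

```bash
cat > c.py <<'E'
import sys
from h import *
# fit tilt of blue module held at grip G=(gx,gz): args tag, gx, gz
def measure(tag,gx=.037,gz=.052,cams=('scene','side')):
    o=manip.get_obs();M=R.from_quat(o['tool_rot']).as_matrix();g=o['eef_pos']-.019*M[:,2]
    yaw=np.arctan2(M[1,0],M[0,0]);print(o['t'],o['eef_pos'].round(4),'yaw',round(yaw,4),o['width'].round(4),o['ft_force'].round(1))
    Cs=[cam(n) for n in cams];ims=[manip.read_camera(n) for n in cams];ms=[]
    for C,im in zip(Cs,ims):
        h=cv2.cvtColor(im,cv2.COLOR_RGB2HSV);u=proj(C,g-[.037,0,0])[0].astype(int)
        roi=np.zeros(h.shape[:2],np.uint8);cv2.circle(roi,tuple(int(i) for i in u),60,1,-1)
        m=(cv2.inRange(h,(100,100,40),(125,255,255))>0)*roi;ms.append(m.astype(np.uint8))
    def pose(v):
        Rm=R.from_euler('z',yaw).as_matrix()@R.from_euler('y',-v[0]).as_matrix()
        return g-Rm@[v[1],0,v[2]],Rm
    def f(v):
        s=0;p,Rm=pose(v)
        for C,m in zip(Cs,ms):  # blue must be inside the render; penalise uncovered blue strongly, area overshoot weakly
            r=render(C,p,Rm);s+=((m>0)&(r==0)).sum()*2+((r>0)&(m==0)).sum()
        return s/ sum(m.sum() for m in ms)+ (np.hypot(v[1]-gx,v[2]-gz)/.01)**2*.02
    best=min((minimize(f,[t,gx,gz],method='Nelder-Mead',options=dict(initial_simplex=[[t,gx,gz],[t+.1,gx,gz],[t,gx+.006,gz],[t,gx,gz+.006]])) for t in(0,.2,.4,.7)),key=lambda r:r.fun)
    v=best.x;p,Rm=pose(v);print('tilt deg',np.degrees(v[0]).round(1),'G',v[1:].round(4),'f',round(best.fun,3),'origin',p.round(4),'lip',(p+Rm@[-.018,0,.011]).round(4),'corner(-27,28)',(p+Rm@[-.027,0,.028]).round(4))
    crops=[]
    for C,im in zip(Cs,ims):
        rr=render(C,p,Rm);o2=im.copy();cv2.drawContours(o2,cv2.findContours(rr,0,2)[0],-1,(255,0,0),1)
        u=proj(C,p+[0,0,.04])[0].astype(int);x=np.clip(u[0]-80,0,400);y=np.clip(u[1]-70,0,280);crops.append(o2[y:y+140,x:x+160])
    save(cv2.resize(np.hstack(crops),(800,350)),tag)
if __name__=='__main__': measure(sys.argv[1])
E
python3 c.py tilt1
```

```text
Traceback (most recent call last):
  File "c.py", line 27, in <module>
    if __name__=='__main__': measure(sys.argv[1])
                             ~~~~~~~^^^^^^^^^^^^^
  File "c.py", line 6, in measure
    yaw=np.arctan2(M[1,0],M[0,0]);print(o['t'],o['eef_pos'].round(4),'yaw',round(yaw,4),o['width'].round(4),o['ft_force'].round(1))
                                                                                        ^^^^^^^^^^^^^^^^
AttributeError: 'float' object has no attribute 'round'
```

```bash
sed -i "s/o\['width'\].round(4)/o['width']/" c.py; python3 c.py tilt1
```

```text
5.8 [ 0.471  -0.4175  0.0615] yaw -0.1457 0.039957682812968284 [-0.2  0.9 -0.9]
tilt deg 23.3 G [0.0412 0.0521] f 0.882 origin [ 0.454  -0.415   0.0163] lip [ 0.4333 -0.412   0.0193] corner(-27,28) [ 0.4185 -0.4098  0.0314]
```

View pics/tilt1.png

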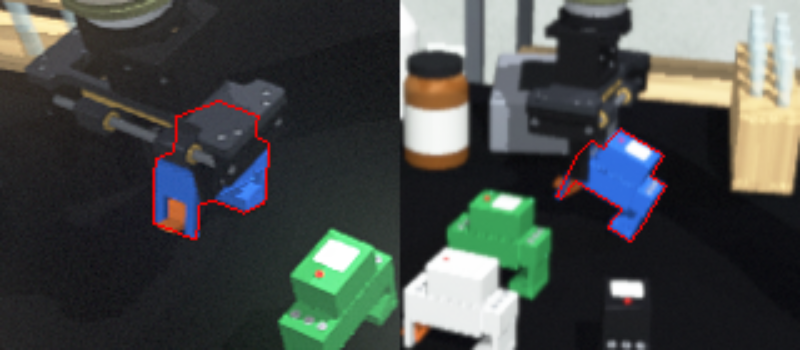

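The picture shows the foot end raised with the lip on the bench; the fit gives a tilt of about 23°. Next I tighten the grip, lift, align with the rail and carry.

Request:
servo_tool:
  motion:
    - {"fingers": 0, "tx": 0, "ty": 0, "tz": 0, "twist": 0}
    - {"fingers": 0, "tx": 0, "ty": 0, "tz": 0, "twist": 0}
    - {"fingers": 0, "tx": 0, "ty": 0, "tz": 0, "twist": 0}
    - {"fingers": 0, "tx": 0, "ty": 0, "tz": -1, "twist": 0}
    - {"fingers": 0, "tx": 0, "ty": 0, "tz": -3, "twist": 0}
    - {"fingers": 0, "tx": 0, "ty": 0, "tz": -4, "twist": -0.063}
    - {"fingers": 0, "tx": 0, "ty": 0, "tz": -4, "twist": -0.063}
  newtons: 50

```text
t: 6.6
eef_pos: [0.4711, -0.4169, 0.1826]
tool_rot: [1.0, -0.008, -0.0, -0.0]
ft_force: [0.7, -0.3, -0.6]
width: 0.04
gripper_force: 50.0
```

Request:
servo_tool:
  motion:
    - {"fingers": 0, "tx": 0.4, "ty": -2, "tz": 0, "twist": 0}
    - {"fingers": 0, "tx": 0.9, "ty": -4.2, "tz": 0, "twist": 0}
    - {"fingers": 0, "tx": 0.9, "ty": -4.2, "tz": 0, "twist": 0}
    - {"fingers": 0, "tx": 0.9, "ty": -4.2, "tz": 0, "twist": 0}
    - {"fingers": 0, "tx": 0.9, "ty": -4.2, "tz": 0, "twist": 0}
    - {"fingers": 0, "tx": 0.9, "ty": -4.2, "tz": 0, "twist": 0}
    - {"fingers": 0, "tx": 0.9, "ty": -4.2, "tz": 0, "twist": 0}
    - {"fingers": 0, "tx": 0.9, "ty": -4.2, "tz": 0, "twist": 0}
    - {"fingers": 0, "tx": 0.9, "ty": -4.2, "tz": 0, "twist": 0}
    - {"fingers": 0, "tx": 0.9, "ty": -4.2, "tz": 0, "twist": 0}
    - {"fingers": 0, "tx": 0.9, "ty": -4.2, "tz": 0, "twist": 0}
    - {"fingers": 0, "tx": 0.9, "ty": -4.2, "tz": 0, "twist": 0}
    - {"fingers": 0, "tx": 0.9, "ty": -4.2, "tz": 0, "twist": 0}
    - {"fingers": 0, "tx": 0.4, "ty": -3.5, "tz": 0, "twist": 0}
    - {"fingers": 0, "tx": 0, "ty": 0, "tz": 0, "twist": 0}
    - {"fingers": 0, "tx": 0, "ty": 0, "tz": 0, "twist": 0}

```text
t: 8.2
eef_pos: [0.5979, 0.1401, 0.1812]
tool_rot: [1.0, -0.009, -0.0, 0.0]
ft_force: [0.2, -1.0, -1.6]
width: 0.04
gripper_force: 50.0
```

```bash
cat > d.py <<'E'
from c import *
measure('tilt2')
P=[]
for n in('scene','side'):
    C=cam(n);im=manip.read_camera(n);save(im,n+'2');e=proj(C,[.62,.133,.045])[0]
    h=cv2.cvtColor(im,cv2.COLOR_RGB2HSV);y=cv2.inRange(h,(24,60,120),(35,255,255))
    # full rail: project predicted edges to check
    q=max(cv2.findContours(y,0,2)[0],key=cv2.contourArea)[:,0]
    W=np.array([onz(C,p,.046) for p in q]);print(n,'yellow bbox x',np.percentile(W[:,0],[1,99]).round(4),'y',np.percentile(W[:,1],[1,99]).round(4))
E
python3 d.py
```

```text
8.2 [0.5979 0.1401 0.1812] yaw -0.0175 0.04000331555426149 [ 0.2 -1.  -1.6]
tilt deg 22.9 G [0.0409 0.0511] f 0.572 origin [0.58   0.1404 0.1372] lip [0.5592 0.1407 0.1404] corner(-27,28) [0.5443 0.141  0.1525]
scene yellow bbox x [0.5663 0.6552] y [0.0958 0.1854]
side yellow bbox x [0.5769 0.6557] y [0.0955 0.1871]
```

View pics/tilt2.png

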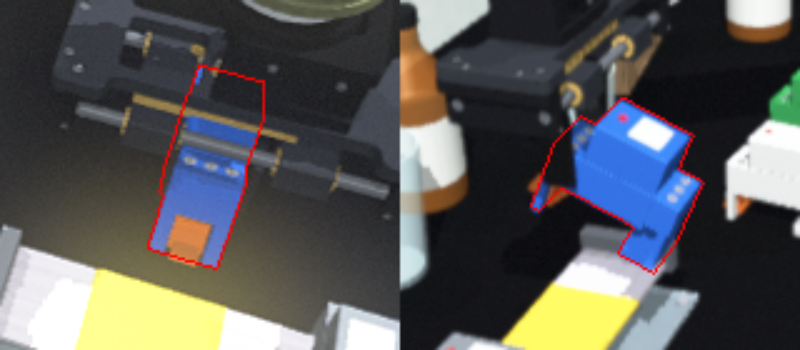

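Request:
servo_tool:
  motion:
    - {"fingers": 0, "tx": 0, "ty": 0, "tz": 2, "twist": 0}
    - {"fingers": 0, "tx": 0, "ty": 0, "tz": 3, "twist": 0}
    - {"fingers": 0, "tx": 0, "ty": 0, "tz": 3, "twist": 0}
    - {"fingers": 0, "tx": 0, "ty": 0, "tz": 1.7, "twist": 0}
    - {"fingers": 0, "tx": 0, "ty": 0, "tz": 0.6, "twist": 0}
    - {"fingers": 0, "tx": 0, "ty": 0, "tz": 0, "twist": 0}
    - {"fingers": 0, "tx": 0, "ty": 0, "tz": 0, "twist": 0}

```text
t: 9.1
eef_pos: [0.5989, 0.1391, 0.0794]
tool_rot: [1.0, -0.01, 0.001, -0.0]
ft_force: [0.3, -0.3, -0.5]
width: 0.04
gripper_force: 50.0
```

```bash
python3 c.py low1
```

```text
9.1 [0.5989 0.1391 0.0794] yaw -0.0199 0.03998208589017774 [ 0.3 -0.3 -0.5]
tilt deg 23.7 G [0.0406 0.0521] f 0.685 origin [0.5827 0.1394 0.0343] lip [0.5618 0.1399 0.0372] corner(-27,28) [0.5467 0.1402 0.0491]
```

View pics/low1.png

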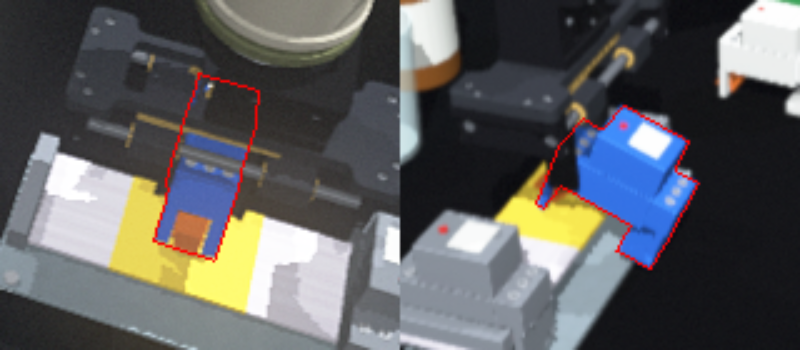

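Lip level and in front of the near edge; the hook top is about 4 mm under the strip. I slide in until the wall meets the edge.

Request:
servo_tool:
  motion:
    - {"fingers": 0, "tx": 0.8, "ty": 0, "tz": 0, "twist": 0}
    - {"fingers": 0, "tx": 0.8, "ty": 0, "tz": 0, "twist": 0}
    - {"fingers": 0, "tx": 0.8, "ty": 0, "tz": 0, "twist": 0}
    - {"fingers": 0, "tx": 0.8, "ty": 0, "tz": 0, "twist": 0}
    - {"fingers": 0, "tx": 0.6, "ty": 0, "tz": 0, "twist": 0}
    - {"fingers": 0, "tx": 0, "ty": 0, "tz": 0, "twist": 0}

```text
t: 9.8
eef_pos: [0.6369, 0.1384, 0.0778]
tool_rot: [1.0, -0.01, 0.0, 0.0]
ft_force: [0.0, -1.0, -1.2]
width: 0.0401
gripper_force: 50.0
```

Request:
servo_tool:
  motion:
    - {"fingers": 0, "tx": 0.15, "ty": 0, "tz": 0, "twist": 0}
    - {"fingers": 0, "tx": 0.15, "ty": 0, "tz": 0, "twist": 0}
    - {"fingers": 0, "tx": 0, "ty": 0, "tz": 0, "twist": 0}

```text
t: 10.1
eef_pos: [0.6392, 0.1386, 0.0781]
tool_rot: [1.0, -0.01, 0.0, -0.0]
ft_force: [0.1, -0.1, -2.2]
width: 0.0398
gripper_force: 50.0
```

Request:
servo_tool:
  motion:
    - {"fingers": 0, "tx": 0.15, "ty": 0, "tz": 0, "twist": 0}
    - {"fingers": 0, "tx": 0.1, "ty": 0, "tz": 0, "twist": 0}
    - {"fingers": 0, "tx": 0, "ty": 0, "tz": 0, "twist": 0}

```text
t: 10.4
eef_pos: [0.6418, 0.1385, 0.0781]
tool_rot: [1.0, -0.01, 0.0, -0.0]
ft_force: [-0.4, 0.1, -1.1]
width: 0.0397
gripper_force: 50.0
```

Request:
servo_tool:
  motion:
    - {"fingers": 0, "tx": 0.1, "ty": 0, "tz": 0, "twist": 0}
    - {"fingers": 0, "tx": 0.1, "ty": 0, "tz": 0, "twist": 0}
    - {"fingers": 0, "tx": 0, "ty": 0, "tz": 0, "twist": 0}

```text
t: 10.7
eef_pos: [0.6436, 0.1385, 0.078]
tool_rot: [1.0, -0.01, -0.0, 0.0]
ft_force: [-0.8, 0.3, -1.4]
width: 0.0399
gripper_force: 50.0
```

```bash
python3 c.py ins1
```

```text
10.7 [0.6436 0.1385 0.078 ] yaw -0.0192 0.039924192866524724 [-0.8  0.3 -1.4]
tilt deg 22.5 G [0.0396 0.0531] f 0.82 origin [0.6274 0.1388 0.0328] lip [0.6066 0.1392 0.036 ] corner(-27,28) [0.5917 0.1395 0.0483]
```

View pics/ins1.png

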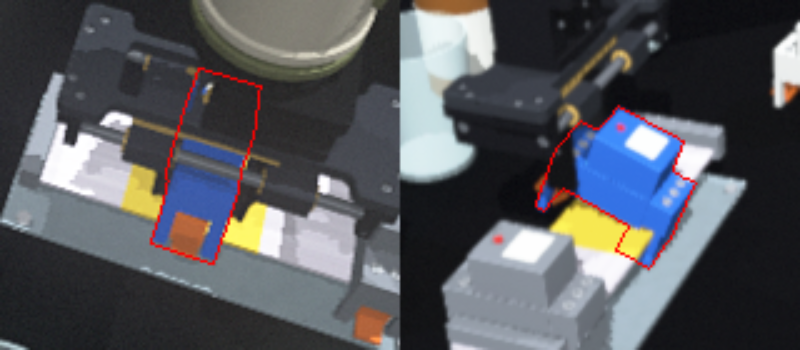

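The side view shows the strip entering the gap above the hook, with the lip wall close to the edge. A little further until it touches.

Request:
servo_tool:
  motion:
    - {"fingers": 0, "tx": 0.1, "ty": 0, "tz": 0, "twist": 0}
    - {"fingers": 0, "tx": 0.1, "ty": 0, "tz": 0, "twist": 0}
    - {"fingers": 0, "tx": 0, "ty": 0, "tz": 0, "twist": 0}

```text
t: 11.1
eef_pos: [0.6442, 0.1385, 0.0773]
tool_rot: [1.0, -0.009, -0.002, 0.0]
ft_force: [-6.2, -0.5, -0.3]
width: 0.0396
gripper_force: 50.0
```

Contact (-6 N). I back off slightly, set the corner down on the strip, ease the grip and rock down on an arc.

Request:
servo_tool:
  motion:
    - {"fingers": 0, "tx": -0.2, "ty": 0, "tz": 0.1, "twist": 0}
    - {"fingers": 0, "tx": 0, "ty": 0, "tz": 0.1, "twist": 0}
    - {"fingers": 0, "tx": 0, "ty": 0, "tz": 0, "twist": 0}
    - {"fingers": 0, "tx": 0, "ty": 0, "tz": 0, "twist": 0}
  newtons: 15

```text
t: 11.5
eef_pos: [0.644, 0.1384, 0.0763]
tool_rot: [1.0, -0.01, 0.0, -0.0]
ft_force: [0.3, -0.4, -1.6]
width: 0.0398
gripper_force: 15.0
```

Request:
servo_tool:
  motion:
    - {"fingers": 0, "tx": 0.17, "ty": 0, "tz": 0.22, "twist": 0}
    - {"fingers": 0, "tx": 0.17, "ty": 0, "tz": 0.22, "twist": 0}
    - {"fingers": 0, "tx": 0.17, "ty": 0, "tz": 0.23, "twist": 0}
    - {"fingers": 0, "tx": 0.17, "ty": 0, "tz": 0.23, "twist": 0}
    - {"fingers": 0, "tx": 0.17, "ty": 0, "tz": 0.23, "twist": 0}
    - {"fingers": 0, "tx": 0, "ty": 0, "tz": 0, "twist": 0}

```text
t: 12.1
eef_pos: [0.6521, 0.1383, 0.0643]
tool_rot: [1.0, -0.01, -0.0, 0.0]
ft_force: [-1.8, -0.4, -0.8]
width: 0.0398
gripper_force: 15.0
```

```bash
python3 c.py rock1
python3 - <<'E'
from h import *
o=manip.get_obs();print(o['wrist_torque'],o['width'],o['gripper_force'])
E
```

```text
12.1 [0.6521 0.1383 0.0643] yaw -0.0192 0.039827647717005664 [-1.8 -0.4 -0.8]
tilt deg 10.7 G [0.038 0.053] f 0.82 origin [0.6247 0.1389 0.0241] lip [0.6049 0.1392 0.0315] corner(-27,28) [0.5929 0.1395 0.0466]
[ 0.16637208  0.37815836 -0.00097998] 0.03972234906955945 15.000346375163645
```

View pics/rock1.png

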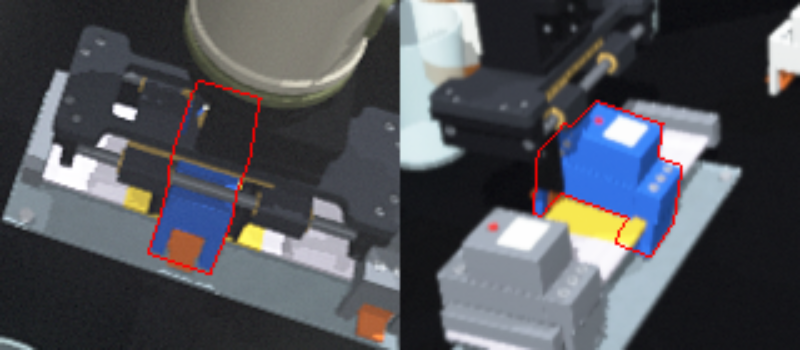

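Lip hooked, tilt down to about 10.7° with the corner resting on the strip. I carry on down to the click.

Request:
servo_tool:
  motion:
    - {"fingers": 0, "tx": 0.1, "ty": 0, "tz": 0.24, "twist": 0}
    - {"fingers": 0, "tx": 0.1, "ty": 0, "tz": 0.24, "twist": 0}
    - {"fingers": 0, "tx": 0.1, "ty": 0, "tz": 0.24, "twist": 0}
    - {"fingers": 0, "tx": 0.1, "ty": 0, "tz": 0.24, "twist": 0}
    - {"fingers": 0, "tx": 0.05, "ty": 0, "tz": 0.2, "twist": 0}
    - {"fingers": 0, "tx": 0, "ty": 0, "tz": 0, "twist": 0}
  newtons: 25

```text
t: 12.8
eef_pos: [0.6573, 0.1382, 0.0532]
tool_rot: [1.0, -0.01, 0.001, -0.0]
ft_force: [0.8, 0.2, 2.6]
width: 0.0399
gripper_force: 25.0
```

Request:
servo_tool:
  motion:
    - {"fingers": 0, "tx": 0, "ty": 0, "tz": 0.15, "twist": 0}
    - {"fingers": 0, "tx": 0, "ty": 0, "tz": 0.15, "twist": 0}
    - {"fingers": 0, "tx": 0, "ty": 0, "tz": 0, "twist": 0}

```text
t: 13.1
eef_pos: [0.6577, 0.1382, 0.051]
tool_rot: [1.0, -0.01, 0.001, -0.0]
ft_force: [3.0, -0.5, 5.7]
width: 0.0396
gripper_force: 25.0
```

Request:
servo_tool:
  motion:
    - {"fingers": 0, "tx": 0, "ty": 0, "tz": 0.1, "twist": 0}
    - {"fingers": 0, "tx": 0, "ty": 0, "tz": 0.1, "twist": 0}
    - {"fingers": 0, "tx": 0, "ty": 0, "tz": 0, "twist": 0}

```text
t: 13.4
eef_pos: [0.6579, 0.1382, 0.0507]
tool_rot: [1.0, -0.01, 0.002, -0.0]
ft_force: [-4.6, -1.5, 20.6]
width: 0.0396
gripper_force: 25.0
```

```bash
python3 c.py rock2
```

```text
13.4 [0.6579 0.1382 0.0507] yaw -0.0194 0.0396494024772421 [-4.6 -1.5 20.6]
tilt deg -1.6 G [0.0371 0.0529] f 0.891 origin [0.6193 0.139  0.0179] lip [0.6016 0.1393 0.0294] corner(-27,28) [0.5931 0.1395 0.0467]
```

It comes to a hard stop (20 N) with the fit level and the origin at z ≈ 0.018, so it is seated. Release and retreat.

Request:
servo_tool:
  motion:
    - {"fingers": 0, "tx": 0, "ty": 0, "tz": -0.2, "twist": 0}
    - {"fingers": 1, "tx": 0, "ty": 0, "tz": 0, "twist": 0}
    - {"fingers": 1, "tx": 0, "ty": 0, "tz": 0, "twist": 0}
    - {"fingers": 1, "tx": 0, "ty": 0, "tz": 0, "twist": 0}
    - {"fingers": 1, "tx": 0, "ty": 0, "tz": 0, "twist": 0}
    - {"fingers": 1, "tx": 0, "ty": 0, "tz": 0, "twist": 0}
    - {"fingers": 1, "tx": 0, "ty": 0, "tz": -2, "twist": 0}
    - {"fingers": 1, "tx": 0, "ty": 0, "tz": -4, "twist": 0}
    - {"fingers": 1, "tx": 0, "ty": 0, "tz": -4, "twist": 0}
    - {"fingers": 1, "tx": 0, "ty": 0, "tz": -4, "twist": 0}
    - {"fingers": 1, "tx": -4, "ty": 0, "tz": -2, "twist": 0}
    - {"fingers": 1, "tx": -4, "ty": 0, "tz": 0, "twist": 0}
    - {"fingers": 1, "tx": -3, "ty": 0, "tz": 0, "twist": 0}
    - {"fingers": 1, "tx": 0, "ty": 0, "tz": 0, "twist": 0}
    - {"fingers": 1, "tx": 0, "ty": 0, "tz": 0, "twist": 0}

```text
t: 15.0
eef_pos: [0.5467, 0.1404, 0.2107]
tool_rot: [1.0, -0.009, 0.001, -0.0]
ft_force: [0.3, 1.0, -0.0]
width: 0.0875
gripper_force: 0.0
```

Run:
```python
from h import *
o=manip.get_obs();print(o['t'],o['eef_pos'],o['width'])
n3=['scene','side','wrist'];Cs=[cam(n) for n in n3];ims=[manip.read_camera(n) for n in n3];ms=[]
for C,im in zip(Cs,ims):
    h=cv2.cvtColor(im,cv2.COLOR_RGB2HSV);u=proj(C,[.618,.139,.06])[0].astype(int)
    roi=np.zeros(h.shape[:2],np.uint8);cv2.circle(roi,(int(u[0]),int(u[1])),70,1,-1)
    m=((cv2.inRange(h,(95,60,40),(125,255,255))>0)*roi).astype(np.uint8);ms.append(cv2.morphologyEx(m,cv2.MORPH_CLOSE,np.ones((9,9))))
def pose(v): return np.array(v[:3]),(R.from_euler('z',v[3])*R.from_euler('y',-v[4])).as_matrix()
def f(v,ix):
    s=0
    for i in ix:
        r=cv2.GaussianBlur(render(Cs[i],*pose(v)).astype(np.float32),(0,0),1.5);b=cv2.GaussianBlur(ms[i].astype(np.float32),(0,0),1.5);s+=np.abs(r-b).sum()/b.sum()
    return s
x0=np.array([.618,.139,.018,-.02,0.02]);S=np.vstack([x0,x0+np.diag([.006,.006,.006,.05,.08])])
for ix in([0,1],[0,1,2]):
    r=minimize(f,x0,args=(ix,),method='Nelder-Mead',options=dict(initial_simplex=S,maxiter=600));print(ix,r.x.round(4),r.fun, 'home-model',round(f([.618,.139,.018,-.02,0],ix),3),'5deg',round(f([.618,.139,.018,-.02,.09],ix),3))
crops=[]
for C,im in zip(Cs,ims):
    u=proj(C,[.63,.139,.05])[0].astype(int);x=np.clip(u[0]-65,0,430);y=np.clip(u[1]-80,0,260);crops.append(im[y:y+160,x:x+130])
save(cv2.resize(np.hstack(crops),(800,328),interpolation=2),'final')
```

```text
15.0 [0.54667177 0.14037818 0.21070683] 0.0874951644073212
[0, 1] [ 0.6196  0.1392  0.0196 -0.0468  0.0241] 0.36317840218544006 home-model 0.402 5deg 0.457
[0, 1, 2] [ 0.6187  0.1394  0.0192 -0.0202  0.03  ] 0.6638256311416626 home-model 0.713 5deg 0.801
```

View pics/final.png

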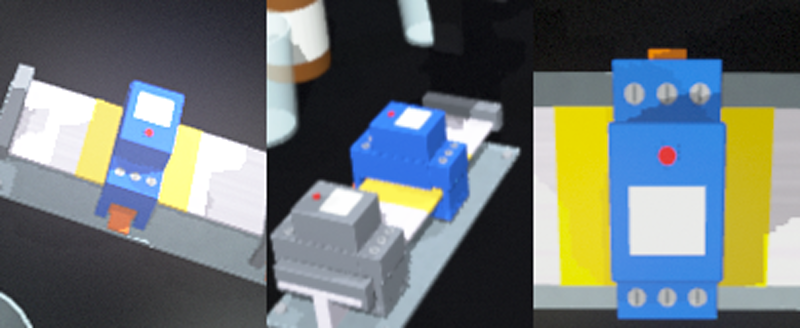

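It sits in the band, hooked and near level, but a 1–2° residue in the fit could mean the foot hasn't clicked. I press the foot end with closed fingertips to make sure.

Request:
servo_tool:
  motion:
    - {"fingers": 0, "tx": 4, "ty": 0, "tz": 0, "twist": 0}
    - {"fingers": 0, "tx": 4, "ty": 0, "tz": 0, "twist": 0}
    - {"fingers": 0, "tx": 3.2, "ty": 0, "tz": 0, "twist": 0}
    - {"fingers": 0, "tx": 0, "ty": 0, "tz": 0, "twist": 0}
    - {"fingers": 0, "tx": 0, "ty": 0, "tz": 0, "twist": 0}
    - {"fingers": 0, "tx": 0, "ty": 0, "tz": 0, "twist": 0}
    - {"fingers": 0, "tx": 0, "ty": 0, "tz": 4, "twist": 0}
    - {"fingers": 0, "tx": 0, "ty": 0, "tz": 4, "twist": 0}
    - {"fingers": 0, "tx": 0, "ty": 0, "tz": 3, "twist": 0}
    - {"fingers": 0, "tx": 0, "ty": 0, "tz": 1.5, "twist": 0}
    - {"fingers": 0, "tx": 0, "ty": 0, "tz": 0.3, "twist": 0}
    - {"fingers": 0, "tx": 0, "ty": 0, "tz": 0, "twist": 0}

```text
t: 16.35
eef_pos: [0.6591, 0.1384, 0.0834]
tool_rot: [1.0, -0.01, 0.001, -0.0]
ft_force: [-0.0, 0.3, 0.3]
width: 0.0027
gripper_force: 0.0
```

Request:
servo_tool:
  motion:
    - {"fingers": 0, "tx": 0, "ty": 0, "tz": 0.15, "twist": 0}
    - {"fingers": 0, "tx": 0, "ty": 0, "tz": 0.15, "twist": 0}
    - {"fingers": 0, "tx": 0, "ty": 0, "tz": 0, "twist": 0}

```text
t: 16.65
eef_pos: [0.659, 0.1382, 0.0799]
tool_rot: [1.0, -0.01, 0.001, -0.0]
ft_force: [0.7, 0.2, 1.0]
width: 0.0002
gripper_force: 0.0
```

Request:
servo_tool:
  motion:
    - {"fingers": 0, "tx": 0, "ty": 0, "tz": 0.15, "twist": 0}
    - {"fingers": 0, "tx": 0, "ty": 0, "tz": 0.15, "twist": 0}
    - {"fingers": 0, "tx": 0, "ty": 0, "tz": 0, "twist": 0}

```text
t: 16.95
eef_pos: [0.659, 0.1382, 0.0766]
tool_rot: [1.0, -0.01, 0.0, -0.0]
ft_force: [0.4, -0.4, 2.5]
width: 0.0005
gripper_force: 1.1
```

Request:
servo_tool:
  motion:
    - {"fingers": 0, "tx": 0, "ty": 0, "tz": 0.15, "twist": 0}
    - {"fingers": 0, "tx": 0, "ty": 0, "tz": 0.1, "twist": 0}
    - {"fingers": 0, "tx": 0, "ty": 0, "tz": 0, "twist": 0}

```text
t: 17.25
eef_pos: [0.6604, 0.1382, 0.0762]
tool_rot: [1.0, -0.01, 0.002, -0.0]
ft_force: [-2.0, -1.5, 14.7]
width: 0.0005
gripper_force: 7.2
```

Contact is at z = 0.0765, and it holds 0.0762 under 15 N. That matches the home height of 0.076, so the foot is clicked. Retreat and hand in.

Request:
servo_tool:
  motion:
    - {"fingers": 0, "tx": 0, "ty": 0, "tz": -1, "twist": 0}
    - {"fingers": 0, "tx": 0, "ty": 0, "tz": -4, "twist": 0}
    - {"fingers": 0, "tx": 0, "ty": 0, "tz": -4, "twist": 0}
    - {"fingers": 0, "tx": 0, "ty": 0, "tz": -4, "twist": 0}
    - {"fingers": 0, "tx": 0, "ty": 0, "tz": 0, "twist": 0}
    - {"fingers": 0, "tx": 0, "ty": 0, "tz": 0, "twist": 0}

```text
t: 17.85
eef_pos: [0.6589, 0.1383, 0.2046]
tool_rot: [1.0, -0.01, 0.001, -0.0]
ft_force: [-0.4, -0.4, -0.4]
width: 0.0002
gripper_force: 0.0
```

```bash
python3 -c "
from cell import manip
o=manip.get_obs();print(o['t'],o['eef_pos'],o['ft_force']);print(manip.job_done())"
```

```text
17.85 [0.65894215 0.13825135 0.20460673] [-0.37619676 -0.35985902 -0.35104093]
the job is handed in; nothing more can be done
None
```

The blue relay is hooked and rocked down in the yellow band, released and handed in at 17.85 s; I judged the click from a firm stop at home height under 15 N, not from the foot itself, and no verdict came back.

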